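# Pull the porcelain finial off the salvaged railing

## Task

Pull the white porcelain finial straight up off its post on the little iron railing; a spring catch holds it, so it takes a firm tug. Then lower it into the felt-lined wooden tray and let go only once it is down, so that it stands upright there. Leave the brass and the blue finial on their posts.

Things in the scene. Friction and masses are not known exactly. Their poses are not given: they have to be found in the camera images.
- white_finial_grip (a point): White porcelain finial pushed on one of the 3 posts, 110 mm apart, of a fixed iron railing. From below: square plinth 40 x 40, 24 high; neck 4; round barrel 42 across, 36 high, to grip; dome 12. 76 mm in all, to 0.2 kg. Point: centre of the barrel, 46 mm above its underside, 146 above the table at first. z up; x level, across the railing; y along it. Pulls straight up, about 8 N in all against a spring catch, clear after 17 mm.
- brass_finial_grip (a point): Another finial of the same shape and size, brass yellow, on one of the other two posts; this point lies like that of the white one. It stays where it is.
- blue_finial_grip (a point): Another finial of the same shape and size, painted blue, on one of the other two posts; this point lies like that of the white one. It stays where it is.
- tray: Shallow wooden tray fixed to the table, 180 mm along its x and 150 mm along its y outside, lined with grey felt. Origin at the centre of its underside, on the table; z up. The felt floor is 6 mm above the table, 166 x 136 mm inside the rim; the rim is 7 mm thick and 18 mm high.
There are look-alikes about, which are no part of the job. There is more than one size of the part that bears white_finial_grip; the job needs the smallest.

How it is judged:
On the way, in this order (a step that is already met when the one before it is completed fails the run):
1. the white finial is pulled off its post and held at least 25 mm above where it sat (height (world z) of white_finial_grip above 0.171 m and contact force between the fingers and white_finial above 0.5 N), for 0.1 s.
2. the white finial is lowered, upright and still held, to less than 15 mm above the felt of the tray (x of white_finial_grip in the frame of tray between -0.075 and 0.075 m and y of white_finial_grip in the frame of tray between -0.06 and 0.06 m and z of white_finial_grip in the frame of tray below 0.067 m and angle between white_finial_grip's own z axis and vertical below 0.26 rad and contact force between the fingers and white_finial above 0.5 N), for 0.1 s.
At the end, for the whole second after the job is handed in: The white finial stands at rest on the felt inside the tray's rim, upright within 10 degrees, released; the brass and the blue finial are still on their posts, within 12 mm of where they were (x of white_finial_grip in the frame of tray between -0.075 and 0.075 m and y of white_finial_grip in the frame of tray between -0.06 and 0.06 m and z of white_finial_grip in the frame of tray between 0.044 and 0.06 m and angle between white_finial_grip's own z axis and vertical below 0.17 rad and linear speed of white_finial below 0.02 m/s and distance of each of brass_finial_grip, blue_finial_grip from where it was at the start of the episode below 0.012 m); the robot touches nothing.
It fails at once if the brass finial is pulled up or off its post (moved more than 12 mm) (distance of brass_finial_grip from where it was at the start of the episode above 0.012 m).
It fails at once if the blue finial is pulled up or off its post (moved more than 12 mm) (distance of blue_finial_grip from where it was at the start of the episode above 0.012 m).
It also fails if it takes over 43 s, if anything falls off the work surface, if the arm or the gripper's body presses on something with over 40 N, if the wrist force passes 120 N, or if a joint passes its speed limit or range.

## Robot

A 6-joint arm with a two-finger parallel gripper is mounted at the origin on the work surface. World frame = base frame: x ahead of the robot, y to its left, z up, the work surface at z = 0. Lengths are in m, angles in rad, forces in N, time in s.
With the tool pointing down it reaches from about 0.375 to 0.9 m from the base axis. Payload 3.1 kg.
Tool frame: the origin (TCP) lies midway between the tips of the shut fingers; the grasp point (between the pads) lies 19 mm behind it (manip.hold_point_z is the distance from the TCP to the grasp point, in m); x points along the fingers, y is the direction in which the jaws open and shut, and the axes are right-handed (so a half turn about x gives the same grasp; the last joint's range is limited). The gripper opens to 85 mm and grips with 20 to 120 N. Pads are 22 mm wide; open, the fingers measure 114 mm over their backs; the gripper's body (76 mm by 85 mm) begins 54 mm behind the grasp point. The pads swing forward as they close: fully open they stand 13 mm farther back than shut.
Start: joints at [-1.399, 0.527, 1.433, -0, 1.181, -0.178], TCP at [0.214, -0.587, 0.231] pointing down, gripper open.
Joint ranges: [-3.08, 3.08], [-0.75, 2.2], [0.22, 2.44], [-1.43, 4.57], [0, 2.65], [-2.85, 2.85]. Speed limits (rad/s): [2.79, 2.79, 3.14, 3.14, 3.14, 3.14].

## Interface

Orientations are given as a unit quaternion [x, y, z, w].
In Python, from station import manip, snapshot gives the robot as it stands.
- The arm moves only by the tool play_rows, never from a script. Its argument "series" is a list of rows, each a list of 4 numbers: the shift along the tool's x, y, z in m, then the turn about the tool's x in degrees. In form: [[tx, ty, tz, spin], ...]. A call has 1 to 20 rows; each row is the pose to reach, as a shift and turn from the pose measured when the call began, along the tool's axes at that moment; what a row does not reach only later rows make up. A row lasts 1/10 s, in which the tool goes at most 50 mm and 8.59 degrees, less where a joint would pass 70% of its speed; a pose out of reach is approached as far as the arm can. A call with a gripper value outside its range is refused whole. "claw" is the opening in per cent of the stroke, from 0 (shut) to 100 (fully open), set as the call begins (left out, the last holds). The fingers move at their own pace and stop on an object; "force" is the grip in N (left out, the last holds). Time passes only in rows, so rows that repeat a pose let the fingers close. It gives the time, the measured TCP pose, the force and the opening at its end, in the units of the state.
- manip.sense(): the state, without advancing time (a new reading comes with each control period).
- snapshot(name): name is "side" or "top" or "wrist"; returns a dict with "image" (480x640x3 uint8, blue, green, red), "depth" (480x640 float32, m along the optical axis (not along the pixel's ray), 0 where there is no reading), "fov_y" (degrees; the focal length in pixels is half the picture's height over the tangent of half this angle, whatever the lens; pixels are square), "cx", "cy" (the principal point, pixels), "dist" ([k1, k2, p1, p2, k3] as OpenCV has them; the pictures are not rectified), "R" (3x3) and "t" (3): a world point X has camera coordinates R X + t. Camera axes: x right, y down, z forward; pixel columns grow to the right and rows downward; lengths in m; the calibration is good to about 2 mm. A picture is of the moment at which its call begins.
- manip.sign_off(): hands the job in, once; it reports no verdict.
The state is a dict: "t": time; "q": joint angles; "qd": joint speeds; "tau": joint torques, N m; "tcp_pos": TCP position; "tool_rot": TCP orientation; "force": force on the tool from outside, world axes, zero at the start; "ft_torque": the same for the moment, N m; "finger_gap": opening from 0.0 (shut) to 1.0 (fully open).
Only numpy, scipy, OpenCV 4.12 (cv2) and the standard library are available. Lean on these libraries where they do the work, as an engineer would, in place of code of your own. Each camera call takes 0.05 s, during which the arm holds its last target.

## Working session

There is one attempt and no reset: what is moved stays moved. The work goes in short steps, Python scripts to look and compute and a tool call to move; the robot and the scene stay as the last step left them, time stands still between calls to the robot, and variables do not carry over. Pictures are saved under pics/ and viewed, and the job is handed in when it is done.

Besides the shell and the picture viewer there is one more tool, called as name(argument=value, ...) on one line, values as JSON. play_rows: Moves the arm, as the interface text tells. Its arguments: {"type":"object","properties":{"series":{"type":"array","items":{"type":"array","items":{"type":"number"}}},"claw":{"type":"number"},"force":{"type":"number"}},"required":["series"]}

```bash
mkdir -p pics
cat > h.py <<'E'
import numpy as np, cv2, pickle
from station import manip, snapshot
def take(n,tag):
    s=snapshot(n); pickle.dump(s,open(f'pics/{tag}.pkl','wb')); cv2.imwrite(f'pics/{tag}.png',s['image']); return s
def load(tag): return pickle.load(open(f'pics/{tag}.pkl','rb'))
def K(s):
    f=240/np.tan(np.radians(s['fov_y'])/2); return np.array([[f,0,s['cx']],[0,f,s['cy']],[0,0,1]])
def ray(s,uv):
    p=cv2.undistortPoints(np.array(uv,float).reshape(-1,1,2),K(s),np.array(s['dist'],float)).reshape(-1,2)
    d=np.c_[p,np.ones(len(p))]; R=np.array(s['R']); t=np.array(s['t'])
    return -R.T@t, d@R, d
def onz(s,uv,z):
    c,d,_=ray(s,uv); return c+d*((z-c[2])/d[:,2])[:,None]
def dep(s,uv):
    uv=np.array(uv).reshape(-1,2); c,d,_=ray(s,uv); z=s['depth'][uv[:,1].astype(int),uv[:,0].astype(int)]
    return c+d*z[:,None]
E
python3 - <<'E'
from h import *
for n in ('side','top','wrist'):
    s=take(n,n+'0'); print(n,s['fov_y'],s['cx'],s['cy'],s['dist'],-np.array(s['R']).T@s['t'],np.round(s['R'],2).tolist())
print(manip.sense())
E
```

```text
side 56.30007074450182 319.795502798917 247.823065260475 [-0.06038666  0.          0.          0.          0.        ] [0.39473655 0.55419333 0.76483737] [[-0.98, -0.18, -0.0], [-0.14, 0.75, -0.64], [0.12, -0.63, -0.76]]
top 43.081161426377335 316.906307519423 237.65413149643126 [-0.18971592  0.          0.          0.          0.        ] [0.40375477 0.01986675 1.09610359] [[0.02, -1.0, 0.01], [-0.99, -0.02, -0.12], [0.12, -0.01, -0.99]]
wrist 65.2966144624877 322.16819660337853 245.20266065902766 [0.02574414 0.         0.         0.         0.        ] [ 0.27885924 -0.56362911  0.37212023] [[0.34, -0.94, -0.0], [-0.9, -0.33, 0.27], [-0.25, -0.09, -0.96]]
{'t': 0.15, 'q': array([-1.39951937e+00,  5.28251345e-01,  1.43360472e+00, -1.92487149e-05,
        1.18138279e+00, -1.78517484e-01]), 'qd': array([-0.0025174 , -0.00249022, -0.00325428, -0.0012261 , -0.00057904,
       -0.00031421]), 'tau': array([ 9.16474673e-04, -4.42744660e+01, -1.78276759e+01, -3.11721806e-04,
        5.60985194e-03, -5.63755506e-06]), 'tcp_pos': array([ 0.21410906, -0.58660547,  0.23056024]), 'tool_rot': array([-0.69631459, -0.12362602,  0.69632296, -0.12246195]), 'force': array([ 0.30831458, -0.67951966,  0.03486319]), 'ft_torque': array([-0.0219665 ,  0.02640742,  0.03459631]), 'finger_gap': 0.9985675276830608}
```

View pics/side0.png

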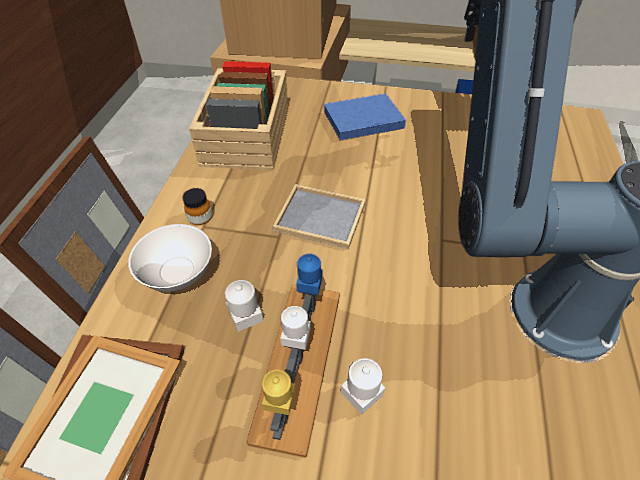

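View pics/top0.png

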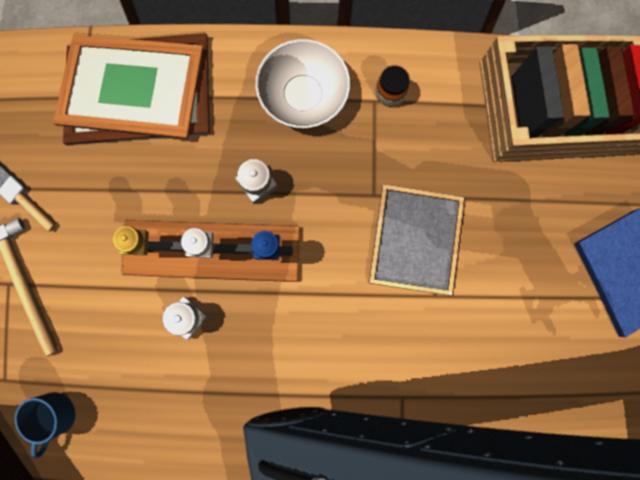

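Run:
```python
from h import *
t=load('top0'); s=load('side0')
a=cv2.resize(t['image'][150:350,100:330],None,fx=2,fy=2,interpolation=3)
b=cv2.resize(s['image'][240:460,210:400],None,fx=2,fy=2,interpolation=3)[:400]
cv2.imwrite('pics/crop.png',np.hstack([a[:400],b[:400,:340]]))
def blobs(s,m,name,zs):
    n,l,st,c=cv2.connectedComponentsWithStats(m.astype(np.uint8))
    for i in range(1,n):
        if st[i,4]>150:
            ys,xs=np.nonzero(l==i); P=dep(s,np.c_[xs,ys]); k=P[:,2]>P[:,2].max()-.012
            print(name,c[i].round(1),st[i],'depth top z',np.percentile(P[:,2],98).round(4),'med',np.median(P,0).round(3),'min/max',np.percentile(P,2,axis=0).round(3),np.percentile(P,98,axis=0).round(3),'atz',onz(s,[c[i]],zs).round(4))
for nm,s_ in(('top',t),('side',s)):
    h=cv2.cvtColor(s_['image'],cv2.COLOR_BGR2HSV); H,S,V=[h[...,i].astype(int) for i in range(3)]
    roi=np.zeros(H.shape,bool)
    if nm=='top': roi[150:345,100:330]=1
    else: roi[240:450,215:400]=1
    blobs(s_,(S<50)&(V>130)&roi,nm+' white',.17)
    blobs(s_,(H>100)&(H<130)&(S>120)&roi,nm+' blue',.17)
    blobs(s_,(H>22)&(H<33)&(S>150)&roi,nm+' brass',.17)
h=cv2.cvtColor(t['image'],cv2.COLOR_BGR2HSV); m=((h[...,1]<60)&(h[...,2]>60)).astype(np.uint8); m[:175]=0;m[305:]=0;m[:,:350]=0;m[:,480:]=0
m=cv2.morphologyEx(m,cv2.MORPH_OPEN,np.ones((3,3)))
c=max(cv2.findContours(m,0,2)[0],key=cv2.contourArea); r=cv2.minAreaRect(c); print(r)
B=onz(t,cv2.boxPoints(r),.006); print(B.round(3),B.mean(0),np.linalg.norm(np.diff(B,axis=0),axis=1))
```

```text
top white [252.7 174.9] [236 160  34  31 800] depth top z 0.1005 med [0.627 0.12  0.089] min/max [0.604 0.096 0.024] [0.654 0.153 0.1  ] atz [[0.6094 0.113  0.17  ]]
top white [193.6 241.8] [181 228  27  29 586] depth top z 0.1748 med [0.503 0.201 0.166] min/max [0.485 0.183 0.044] [0.523 0.24  0.175] atz [[0.5025 0.2005 0.17  ]]
top white [179.1 318.2] [163 297  32  42 910] depth top z 0.0998 med [0.383 0.236 0.088] min/max [0.353 0.213 0.03 ] [0.414 0.262 0.1  ] atz [[0.3846 0.2182 0.17  ]]
top blue [265.1 245.6] [251 232  29  27 649] depth top z 0.1747 med [0.5   0.09  0.166] min/max [0.484 0.072 0.087] [0.52  0.111 0.175] atz [[0.4993 0.0898 0.17  ]]
side white [242.1 304.1] [ 225  280   38   52 1256] depth top z 0.0985 med [0.622 0.136 0.075] min/max [0.595 0.097 0.001] [0.653 0.156 0.099] atz [[0.5878 0.198  0.17  ]]
side white [294.3 327.1] [ 280  306   31   44 1031] depth top z 0.1736 med [0.501 0.215 0.157] min/max [0.484 0.183 0.101] [0.523 0.222 0.174] atz [[0.498  0.2233 0.17  ]]
side white [363.4 384. ] [ 341  358   44   56 1596] depth top z 0.0988 med [0.382 0.251 0.083] min/max [0.351 0.215 0.004] [0.414 0.272 0.099] atz [[0.384  0.2941 0.17  ]]
side blue [309.  274.2] [297 254  25  41 855] depth top z 0.1736 med [0.5   0.107 0.15 ] min/max [0.483 0.081 0.101] [0.52  0.112 0.174] atz [[0.4959 0.1214 0.17  ]]
((416.969970703125, 239.70999145507812), (73.1148452758789, 89.9439926147461), 8.13010311126709)
[[ 0.461 -0.096  0.006]
 [ 0.624 -0.118  0.006]
 [ 0.609 -0.252  0.006]
 [ 0.444 -0.228  0.006]] [ 0.53442761 -0.17355275  0.006     ] [0.16482243 0.13578017 0.16607472]
```

View pics/crop.png

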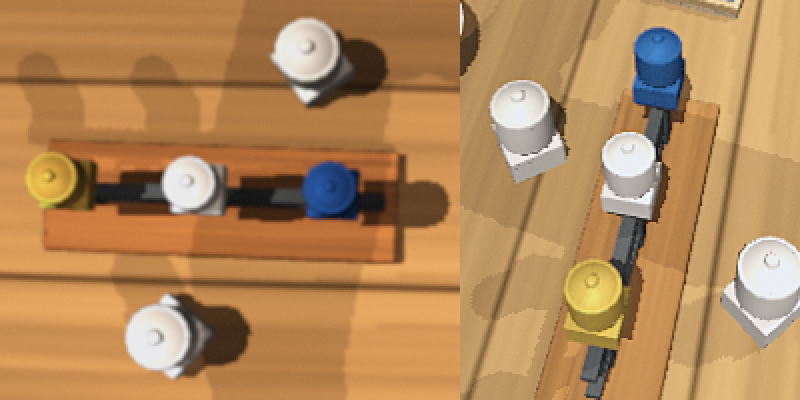

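Run:
```python
from h import *
from scipy.spatial.transform import Rotation as Ro
P=[]
for tag,lo,hi in(('top0',(185,190),(0,0)),('side0',0,0)):
    s=load(tag); yy,xx=np.mgrid[0:480,0:640]; Q=dep(s,np.c_[xx.ravel(),yy.ravel()]); P.append(Q[s['depth'].ravel()>0])
for nm,g in(('white',(.503,.202)),('blue',(.501,.091)),('brass',(.506,.312))):
    for src,Q in zip(('top','side'),P):
        r=np.hypot(Q[:,0]-g[0],Q[:,1]-g[1]); k=(r<.03)&(Q[:,2]>.168); A=Q[k]
        k2=(r<.03)&(Q[:,2]>.131)&(Q[:,2]<.162); B=Q[k2]
        out=None
        if len(B)>20:
            M=np.c_[2*B[:,:2],np.ones(len(B))]; x=np.linalg.lstsq(M,(B[:,:2]**2).sum(1),rcond=None)[0]; out=(x[:2].round(4),np.sqrt(x[2]+x[0]**2+x[1]**2).round(4),len(B))
        print(nm,src,'dome',A.mean(0).round(4),len(A),'topz',A[:,2].max().round(4),'cyl',out)
s=manip.sense(); R=Ro.from_quat(s['tool_rot']).as_matrix(); print(R.round(4),s['tcp_pos'])
```

```text
white top dome [0.5039 0.2008 0.1708] 207 topz 0.1786 cyl (array([0.5047, 0.2012]), np.float64(0.0199), 126)
white side dome [0.5039 0.2028 0.1704] 199 topz 0.1776 cyl (array([0.5046, 0.2017]), np.float64(0.0203), 262)
blue top dome [0.5031 0.0915 0.1705] 200 topz 0.1797 cyl (array([0.503 , 0.0912]), np.float64(0.0192), 86)
blue side dome [0.5026 0.0927 0.1706] 147 topz 0.1776 cyl (array([0.5034, 0.0915]), np.float64(0.0203), 256)
brass top dome [0.5059 0.3099 0.1706] 217 topz 0.1778 cyl (array([0.5057, 0.3114]), np.float64(0.0203), 151)
brass side dome [0.5044 0.313  0.1703] 239 topz 0.1765 cyl (array([0.5048, 0.3121]), np.float64(0.0197), 254)
[[-3.000e-04  3.427e-01 -9.394e-01]
 [ 1.600e-03 -9.394e-01 -3.427e-01]
 [-1.000e+00 -1.600e-03 -3.000e-04]] [ 0.21410906 -0.58660547  0.23056024]
```

play_rows(series=[[-0.005,-0.013,-0.011,-1.4],[-0.01,-0.032,-0.027,-3.5],[-0.015,-0.058,-0.049,-6.3],[-0.02,-0.09,-0.076,-9.7],[-0.025,-0.122,-0.103,-13.2],[-0.03,-0.154,-0.13,-16.7],[-0.03,-0.186,-0.157,-20.2],[-0.03,-0.218,-0.185,-23.6],[-0.03,-0.25,-0.212,-27.1],[-0.03,-0.282,-0.239,-30.6],[-0.03,-0.314,-0.266,-34.1],[-0.03,-0.346,-0.293,-37.5],[-0.03,-0.378,-0.32,-41],[-0.03,-0.41,-0.348,-44.5],[-0.03,-0.442,-0.375,-48],[-0.03,-0.474,-0.402,-51.4],[-0.03,-0.506,-0.429,-54.9],[-0.03,-0.525,-0.445,-57],[-0.03,-0.538,-0.456,-58.4],[-0.03,-0.545,-0.461,-59]], claw=100, force=40)

```text
t: 2.15
tcp_pos: [0.4596, 0.0854, 0.2618]
tool_rot: [0.545, 0.452, -0.544, 0.45]
force: [-0.1, 1.1, 0.3]
finger_gap: 1.001
```

```bash
cat > to.py <<'E'
import sys; from h import *
from scipy.spatial.transform import Rotation as Ro
# usage: to.py x y z heading(deg of tool y) 
def rep(tgt,hd):
    s=manip.sense(); R=Ro.from_quat(s['tool_rot']).as_matrix(); p=np.array(s['tcp_pos'])
    h0=np.degrees(np.arctan2(R[1,1],R[0,1]))
    print('t',round(s['t'],2),'tcp',p.round(4),'xaxis',R[:,0].round(4),'head',h0.round(2),'gap',round(s['finger_gap'],3),'F',np.round(s['force'],2),'q',np.round(s['q'],2))
    print('shift',(R.T@(np.array(tgt)-p)).round(4),'spin',-((hd-h0+180)%360-180))
rep([float(a) for a in sys.argv[1:4]],float(sys.argv[4]))
E
python3 to.py .5044 .2015 .25 -.5
```

```text
t 2.15 tcp [0.4596 0.0854 0.2618] xaxis [-6.0e-04  2.1e-03 -1.0e+00] head -10.74 gap 1.001 F [-0.13  1.08  0.26] q [-0.06  0.27  1.78  0.    1.09  0.13]
shift [ 0.012   0.0224 -0.1224] spin -10.236272874882445
```

play_rows(series=[[0.002,0.004,-0.02,-2],[0.005,0.008,-0.045,-4],[0.008,0.013,-0.07,-6],[0.01,0.018,-0.095,-8],[0.012,0.021,-0.113,-9.5],[0.012,0.0224,-0.1224,-10.2],[0.012,0.0224,-0.1224,-10.2],[0.012,0.0224,-0.1224,-10.2]])

```text
t: 2.95
tcp_pos: [0.5038, 0.2008, 0.25]
tool_rot: [0.502, 0.498, -0.502, 0.497]
force: [-1.3, 0.6, -1.0]
finger_gap: 1.002
```

```bash
python3 to.py .5044 .2015 .127 -.5
python3 - <<'E'
from h import *
s=take('wrist','w1')
t=take('side','s1')
E
```

```text
t 2.95 tcp [0.5038 0.2008 0.25  ] xaxis [-0.0013  0.0014 -1.    ] head -0.56 gap 1.002 F [-1.35  0.61 -0.96] q [0.17 0.39 1.62 0.   1.13 0.18]
shift [ 0.123   0.0008 -0.0005] spin -0.05882464553778277
```

View pics/w1.png

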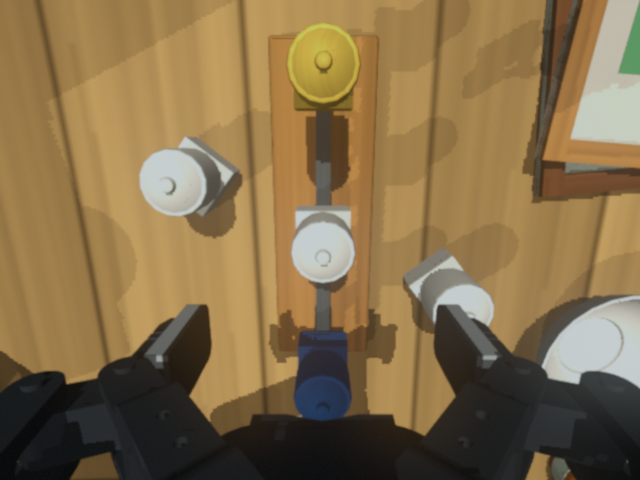

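Run:
```python
from h import *
s=load('w1'); print(onz(s,[[322.5,257]],.175), dep(s,[[322,257]]), -np.array(s['R']).T@s['t'])
Q=dep(s,np.array([[x,y] for x in range(285,362) for y in range(200,290)]))
k=(Q[:,2]>.131)&(Q[:,2]<.162);B=Q[k];M=np.c_[2*B[:,:2],np.ones(len(B))]; x=np.linalg.lstsq(M,(B[:,:2]**2).sum(1),rcond=None)[0];print(x[:2],np.sqrt(x[2]+x[0]**2+x[1]**2),len(B), Q[Q[:,2]>.168].mean(0))
```

```text
[[0.50436907 0.2008152  0.175     ]] [[0.50406266 0.20063215 0.17440533]] [0.50532351 0.26855518 0.39175348]
[0.50460891 0.20019339] 0.0200139586925081 654 [0.50462162 0.20158597 0.17382845]
```

play_rows(series=[[0.015,0.0006,0,0],[0.035,0.0006,0,0],[0.055,0.0006,0,0],[0.075,0.0006,0,0],[0.095,0.0006,0,0],[0.11,0.0006,0,0],[0.12,0.0006,0,0],[0.126,0.0006,0,0],[0.126,0.0006,0,0],[0.126,0.0006,0,0]])

```text
t: 4.05
tcp_pos: [0.5048, 0.2007, 0.1246]
tool_rot: [0.503, 0.498, -0.502, 0.497]
force: [0.3, 0.5, -0.2]
finger_gap: 1.005
```

play_rows(series=[[0,0,0,0],[0,0,0,0],[0,0,0,0],[0,0,0,0],[0,0,0,0],[0,0,0,0],[0,0,0,0],[0,0,0,0],[0,0,0,0],[0,0,0,0]], claw=0, force=40)

```text
t: 5.05
tcp_pos: [0.505, 0.2008, 0.1252]
tool_rot: [0.503, 0.498, -0.502, 0.497]
force: [-1.9, -0.6, 4.4]
finger_gap: 0.483
```

```bash
python3 to.py .5044 .2010 .25 -.5
python3 - <<'E'
from h import *
s=take('wrist','w2')
t=take('side','s2')
cv2.imwrite('pics/c2.png',np.hstack([cv2.resize(s['image'],(400,300)),cv2.resize(t['image'][220:400,190:430],(400,300))]))
E
```

```text
t 5.05 tcp [0.505  0.2008 0.1252] xaxis [ 7.0e-04  1.9e-03 -1.0e+00] head -0.61 gap 0.483 F [-1.91 -0.6   4.41] q [0.17 0.57 1.74 0.   0.84 0.18]
shift [-0.1248 -0.0005 -0.0004] spin -0.10828819223098662
```

View pics/c2.png

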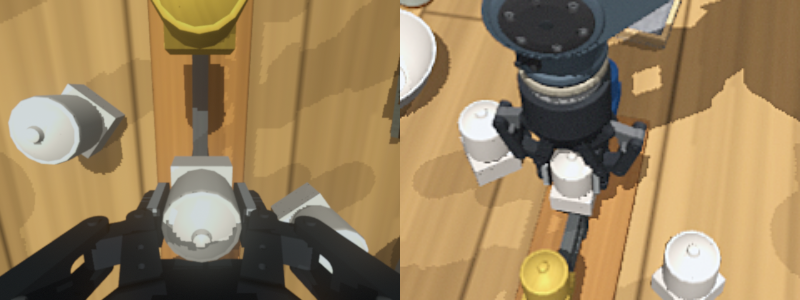

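play_rows(series=[[-0.003,0,0,0],[-0.006,0,0,0],[-0.009,0,0,0],[-0.012,0,0,0],[-0.015,0,0,0],[-0.018,0,0,0],[-0.022,0,0,0],[-0.028,0,0,0],[-0.038,0,0,0],[-0.052,0,0,0],[-0.07,0,0,0],[-0.09,0,0,0],[-0.108,0,0,0],[-0.12,0,0,0],[-0.126,0,0,0],[-0.126,0,0,0]])

```text
t: 6.75
tcp_pos: [0.5053, 0.2007, 0.2521]
tool_rot: [0.504, 0.497, -0.501, 0.497]
force: [0.6, -0.5, -2.0]
finger_gap: 0.481
```

```bash
python3 to.py .5344 -.1736 .25 -.5
python3 - <<'E'
from h import *
s=take('wrist','w3')
t=take('side','s3')
cv2.imwrite('pics/c3.png',np.hstack([cv2.resize(s['image'],(400,300)),cv2.resize(t['image'][160:460,150:550],(400,300))]))
E
```

```text
t 6.75 tcp [0.5053 0.2007 0.2521] xaxis [ 0.0024  0.0022 -1.    ] head -0.6 gap 0.481 F [ 0.55 -0.49 -1.97] q [0.17 0.39 1.62 0.   1.13 0.18]
shift [0.0013 0.0331 0.3739] spin -0.10386241521379702
```

View pics/c3.png

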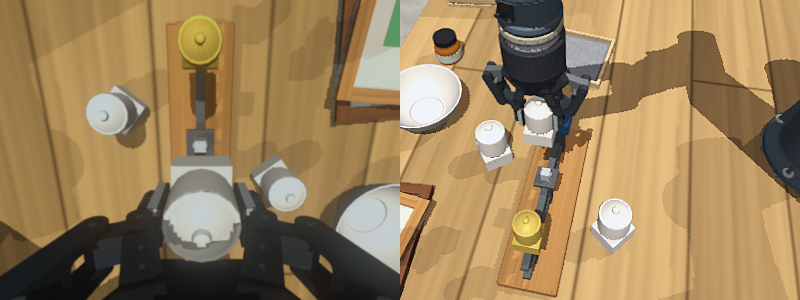

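play_rows(series=[[0,0.001,0.01,0],[0,0.002,0.03,0.5],[0,0.005,0.055,1],[0,0.008,0.085,1.5],[0,0.01,0.115,2],[0,0.013,0.145,2.5],[0,0.016,0.175,3],[0,0.018,0.205,3.5],[0,0.021,0.235,4],[0,0.024,0.265,4.5],[0,0.026,0.295,5],[0,0.029,0.325,6],[0,0.031,0.35,6.5],[0,0.033,0.365,7],[0,0.033,0.374,7],[0,0.033,0.374,7],[0,0.033,0.374,7]])

```text
t: 8.55
tcp_pos: [0.533, -0.1729, 0.2497]
tool_rot: [0.532, 0.467, -0.532, 0.465]
force: [-0.5, 0.3, -1.8]
finger_gap: 0.482
```

```bash
python3 to.py .5344 -.1736 .031 -7.7
python3 - <<'E'
from h import *
s=take('wrist','w4')
t=take('top','t4'); u=take('side','s4')
cv2.imwrite('pics/c4.png',np.hstack([cv2.resize(s['image'],(400,300)),cv2.resize(u['image'][80:380,150:550],(400,300))]))
for a in (s,u):
    yy,xx=np.mgrid[0:480,0:640]; Q=dep(a,np.c_[xx.ravel(),yy.ravel()])
    k=(abs(Q[:,0]-.534)<.1)&(abs(Q[:,1]+.174)<.09)&(Q[:,2]<.03)&(Q[:,2]>-.02); print(np.percentile(Q[k,2],[5,50,95]),k.sum())
    k=(abs(Q[:,0]-.534)<.022)&(abs(Q[:,1]+.174)<.04)&(Q[:,2]>.15)&(Q[:,2]<.33); print('obj',np.percentile(Q[k],[1,99],axis=0).round(3),k.sum())
E
```

```text
t 8.55 tcp [ 0.533  -0.1729  0.2497] xaxis [-0.0016  0.0029 -1.    ] head -7.58 gap 0.482 F [-0.52  0.28 -1.76] q [-0.51  0.42  1.57  0.    1.15 -0.38]
shift [0.2187 0.0019 0.001 ] spin 0.11537809693510326
[-0.00140731  0.00516746  0.01726641] 28335
obj [[ 0.512 -0.191  0.228]
 [ 0.556 -0.152  0.33 ]] 26127
[-0.00033638  0.00637918  0.01856595] 4701
obj [[ 0.513 -0.182  0.225]
 [ 0.556 -0.149  0.329]] 981
```

View pics/c4.png

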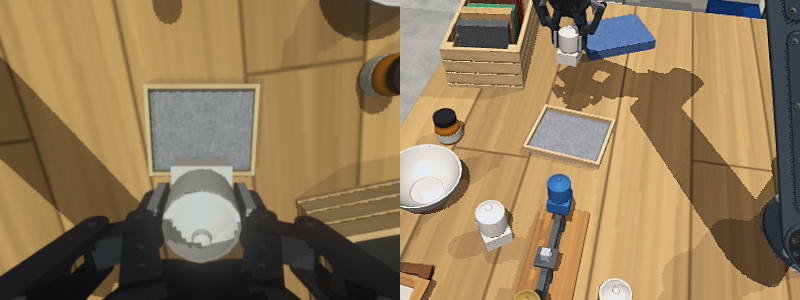

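play_rows(series=[[0.01,0.002,0.001,0],[0.03,0.002,0.001,0],[0.055,0.002,0.001,0],[0.08,0.002,0.001,0],[0.105,0.002,0.001,0],[0.13,0.002,0.001,0],[0.155,0.002,0.001,0],[0.175,0.002,0.001,0],[0.19,0.002,0.001,0],[0.2,0.002,0.001,0],[0.207,0.002,0.001,0],[0.211,0.002,0.001,0],[0.213,0.002,0.001,0],[0.213,0.002,0.001,0],[0.213,0.002,0.001,0]])

```text
t: 10.2
tcp_pos: [0.5353, -0.1736, 0.0376]
tool_rot: [0.532, 0.467, -0.531, 0.466]
force: [-0.1, 0.3, -1.6]
finger_gap: 0.488
```

play_rows(series=[[0.001,0,0,0],[0.002,0,0,0],[0.003,0,0,0],[0.003,0,0,0],[0.003,0,0,0]])

```text
t: 10.7
tcp_pos: [0.5353, -0.1736, 0.0345]
tool_rot: [0.532, 0.467, -0.531, 0.466]
force: [0.0, -0.9, -1.7]
finger_gap: 0.482
```

```bash
python3 to.py .5344 -.1736 .031 -7.7
python3 - <<'E'
from h import *
s=take('wrist','w5')
u=take('side','s5')
cv2.imwrite('pics/c5.png',np.hstack([cv2.resize(s['image'],(400,300)),cv2.resize(u['image'][150:270,240:400],(400,300))]))
for a in (s,u):
    yy,xx=np.mgrid[0:480,0:640]; Q=dep(a,np.c_[xx.ravel(),yy.ravel()])
    k=(abs(Q[:,0]-.534)<.02)&(abs(Q[:,1]+.174)<.04)&(Q[:,2]>.0); v=(a['image'].min(2).ravel()>150)
    print('obj',np.percentile(Q[k&v],[1,99],axis=0).round(4),(k&v).sum())
E
```

```text
t 10.7 tcp [ 0.5353 -0.1736  0.0345] xaxis [ 1.0e-04  1.6e-03 -1.0e+00] head -7.52 gap 0.482 F [ 0.02 -0.87 -1.72] q [-0.51  0.74  1.73  0.    0.67 -0.38]
shift [ 0.0035 -0.0009  0.0001] spin 0.17587129748986285
obj [[ 0.5185 -0.1786  0.0064]
 [ 0.5534 -0.1525  0.0834]] 8422
obj [[ 0.5149 -0.1771  0.0041]
 [ 0.5531 -0.1352  0.2304]] 541
```

View pics/c5.png

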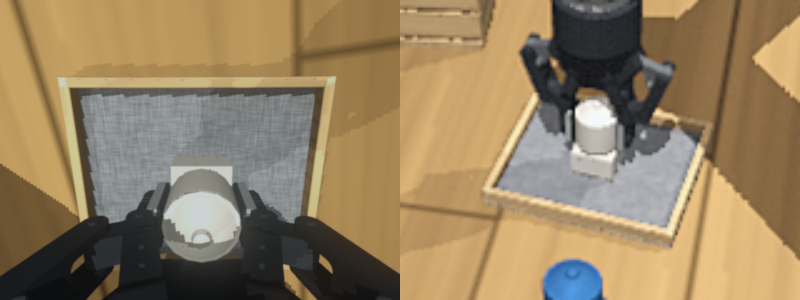

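play_rows(series=[[0.001,0,0,0],[0.002,0,0,0],[0.003,0,0,0],[0.003,0,0,0],[0.003,0,0,0]])

```text
t: 11.3
tcp_pos: [0.5353, -0.1736, 0.0315]
tool_rot: [0.532, 0.467, -0.531, 0.466]
force: [-0.2, 0.1, -1.9]
finger_gap: 0.482
```

play_rows(series=[[0.0005,0,0,0],[0.001,0,0,0],[0.001,0,0,0],[0.001,0,0,0]])

```text
t: 11.7
tcp_pos: [0.5353, -0.1736, 0.0312]
tool_rot: [0.532, 0.466, -0.531, 0.466]
force: [-1.1, 0.1, 4.7]
finger_gap: 0.483
```

play_rows(series=[[0,0,0,0],[0,0,0,0],[0,0,0,0],[0,0,0,0],[0,0,0,0],[0,0,0,0],[0,0,0,0],[0,0,0,0]], claw=85)

```text
t: 12.5
tcp_pos: [0.5353, -0.1737, 0.0312]
tool_rot: [0.532, 0.466, -0.531, 0.466]
force: [0.5, 0.2, -0.9]
finger_gap: 0.849
```

play_rows(series=[[-0.005,0,0,0],[-0.015,0,0,0],[-0.03,0,0,0],[-0.05,0,0,0],[-0.075,0,0,0],[-0.1,0,0,0],[-0.125,0,0,0],[-0.15,0,0,0],[-0.17,0,0,0],[-0.18,0,0,0],[-0.185,0,0,0],[-0.185,0,0,0],[-0.185,0,0,0]])

```text
t: 13.8
tcp_pos: [0.5347, -0.1736, 0.2154]
tool_rot: [0.532, 0.467, -0.532, 0.465]
force: [0.9, 0.1, 0.3]
finger_gap: 0.853
```

```bash
python3 to.py .5344 -.1736 .031 -7.7
python3 - <<'E'
from h import *
s=take('wrist','w6'); u=take('side','s6'); t=take('top','t6')
cv2.imwrite('pics/c6.png',np.hstack([cv2.resize(s['image'],(400,300)),cv2.resize(u['image'][150:450,200:400],(267,400))[:300]]))
for a in (s,u):
    yy,xx=np.mgrid[0:480,0:640]; Q=dep(a,np.c_[xx.ravel(),yy.ravel()])
    r=np.hypot(Q[:,0]-.535,Q[:,1]+.174); k=(r<.03)&(Q[:,2]>.037)&(Q[:,2]<.067); B=Q[k]
    M=np.c_[2*B[:,:2],np.ones(len(B))]; x=np.linalg.lstsq(M,(B[:,:2]**2).sum(1),rcond=None)[0];print('cyl',x[:2].round(4),np.sqrt(x[2]+x[0]**2+x[1]**2).round(4),len(B),'topz',Q[(r<.025)&(Q[:,2]<.12)][:,2].max().round(4),'dome',Q[(r<.03)&(Q[:,2]>.073)&(Q[:,2]<.1)].mean(0).round(4))
for nm,g in(('blue',(.503,.0915)),('brass',(.505,.312))):
    for n in('0','6'):
        a=load('side'+n if n=='0' else 's6'); Q=dep(a,np.c_[xx.ravel(),yy.ravel()]); r=np.hypot(Q[:,0]-g[0],Q[:,1]-g[1]); A=Q[(r<.03)&(Q[:,2]>.165)]; print(nm,n,A.mean(0).round(4),A[:,2].max())
E
```

```text
t 13.8 tcp [ 0.5347 -0.1736  0.2154] xaxis [-0.0013  0.0024 -1.    ] head -7.52 gap 0.853 F [0.89 0.09 0.34] q [-0.51  0.46  1.61  0.    1.07 -0.38]
shift [0.1844 0.     0.0005] spin 0.17843732958837677
cyl [ 0.5359 -0.1747] 0.0204 272 topz 0.0818 dome [ 0.536  -0.1742  0.0754]
cyl [ 0.536  -0.1722] 0.0195 171 topz 0.0828 dome [ 0.5351 -0.1703  0.076 ]
blue 0 [0.5025 0.0943 0.169 ] 0.1776133807113467
blue 6 [0.503  0.0941 0.1689] 0.1760082747241536
brass 0 [0.5044 0.3138 0.1688] 0.17654320887738595
brass 6 [0.5042 0.3135 0.1688] 0.17633057524952156
```

View pics/c6.png

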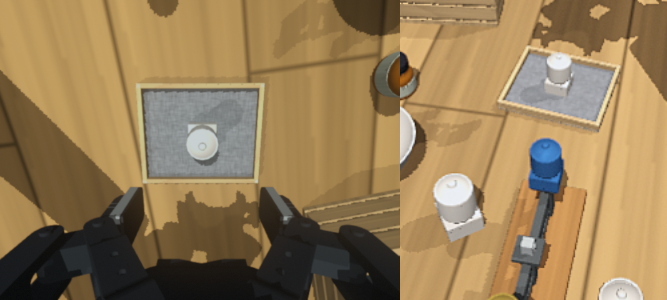

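The white finial stands upright near the middle of the tray (wrist crop about 202,142), and its top is at about 0.082 m, as expected. The gripper is clear, and the blue and brass finials have not moved.

```bash
python3 -c "
from station import manip
print(manip.sign_off())"
```

```text
the job is handed in; nothing more can be done
None
```

The white finial is off its post and standing upright on the felt in the tray, and I handed the job in with the clock at about 14 s. The sign-off gives no verdict.

- **Choice:** I took the white finial on the middle post (top view 194, 242). The two loose ones at (253, 175) and (179, 318) looked larger and stood on the table.
- **Move:** I gripped the barrel at 40 N, and the opening read about 41 mm. I pulled it straight up about 127 mm and carried it over the tray. I lowered it until the tool felt +4.7 N from the felt, then let go and backed off about 185 mm.
- **Finial at the end:** It sits within about 2 mm of the tray's centre. Its top is at 0.082 m, which is right for standing on the felt.
- **Brass and blue:** Both are within about 1 mm of where they started.
- **Agreement:** The wrist and side views differ by about 2.5 mm in the finial's y position, close to the stated 2 mm calibration. No check failed.

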